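# Count four milling balls into a bowl with the rocker-gate dispenser

## Robot

A 6-joint arm with a two-finger parallel gripper is mounted at the origin on a cart in front of the work surface, level with it; the furniture and walls round the work are solid. World frame = base frame: x ahead of the robot, y to its left, z up, the work surface at z = 0. Lengths are in mm, angles in rad, forces in N, time in s.
With the tool pointing down it reaches from about 375 to 825 mm from the base axis. Payload 5.5 kg.
Tool frame: the origin (TCP) lies on the front face of the gripper's body, between the roots of the fingers; the fingertips stand 73 mm ahead of it and the grasp point (between the pads) lies 54 mm ahead of it; z points along the fingers, y is the line along which they close (so a half turn about z gives the same grasp; the last joint's range is limited). The gripper opens to 85 mm and grips with 20 to 120 N. Pads are 22 mm wide; open, the fingers measure 114 mm over their backs; the gripper's body (76 mm by 85 mm) begins 54 mm behind the grasp point. The pads swing forward as they close: fully open they stand 13 mm farther back than shut.
Start: joints at [-1.253, 0.314, -0.047, 1.21, 0, 1.571], TCP at [187.483, -569.952, 303.899] pointing down, gripper open.
Joint ranges: [-2.67, 2.67], [-0.69, 1.73], [-1.03, 1.25], [-2.08, 2.16], [-1.42, 1.45], [-3.14, 3.14]. Speed limits (rad/s): [2.39, 2.39, 3.01, 3.14, 3.14, 3.14].

## Interface

Orientations are given as a unit quaternion [w, x, y, z].
In Python, from plant import r gives the robot as it stands.
- The arm moves only by the tool step_arm, never from a script. Its argument "motion" is a list that holds one entry, the list of rows, each a list of 5 numbers: the shift along the world's x, y, z in units of 20 mm (1.0 is 20 mm), then the turn about the world's z in units of 6 degrees (1.0 is 6 degrees), then the closure, from -1 (fully open) to 1 (shut). In form: [[[tx, ty, tz, turn, gripper], ...]]. A call has 1 to 10 rows; each row shifts and turns the commanded pose from where the row before left it; what a row does not reach is not made up. A row lasts 1/8 s, in which the tool goes at most 62.5 mm and 10.7 degrees, less where a joint would pass 70% of its speed; a pose out of reach is approached as far as the arm can. A call with a number of a shift or a turn outside -1 to 1 is refused whole. A call with a gripper value outside its range is refused whole. The fingers move at their own pace and stop on an object; "newtons" is the grip in N (left out, the last holds). Time passes only in rows, so rows that do not move let the fingers close. It gives the time, the measured TCP pose, the force, the opening and the grip force at its end, in the units of the state.
- r.get_state(): the state, without advancing time (a new reading comes with each control period).
- r.grab_frame(name): name is "side" or "top" or "wrist"; returns a dict with "color" (480x640x3 uint8, blue, green, red), "depth" (480x640 float32, mm along the optical axis (not along the pixel's ray), 0 where there is no reading), "camera_matrix" (3x3 intrinsics, pixels), "D" ([k1, k2, p1, p2, k3] as OpenCV has them; the pictures are not rectified), "view" (4x4, takes a point from world to camera coordinates). Camera axes: x right, y down, z forward; pixel columns grow to the right and rows downward; lengths in mm; the calibration is good to about 2 mm. A picture is of the moment at which its call begins.
- r.close_job(): hands the job in; it is judged then, once.
Trained networks look in the newest picture that a camera, given by its name, has taken for a name from the list of things; names that differ only in an ending like _2 or _b are one class to them, and where a whole thing is asked for, a point or a joint stands for the part that bears it (a point fixed in the world has none). Each returns a list of dicts, best first, with "conf" (0 to 1); they miss things now and then, are a little off and sometimes report something else, mostly with a low value. They report only what shows in the picture. A call takes as long as a camera call. They do not tell look-alikes from the thing itself.
- r.look_for(camera, query): "position" ([x, y, z] in mm, in world coordinates, good to about 4 mm: the middle of the surface that is visible of it).
- r.spot_point(camera, query): "position" ([x, y, z] in mm, in world coordinates, good to about 4 mm: a listed point, or the origin of a listed thing).
The state is a dict: "t": time; "joints": joint angles; "qvel": joint speeds; "joint_efforts": joint torques, N m; "position": TCP position; "orientation": TCP orientation; "force": force on the tool from outside, world axes, zero at the start; "moment": the same for the moment, N m; "gripper_width": finger opening in mm; "finger_force": force on a finger pad.
Only numpy, scipy, OpenCV 4.12 (cv2) and the standard library are available. Lean on these libraries where they do the work, as an engineer would, in place of code of your own. Each camera call takes 0.05 s, during which the arm holds its last target. There are 200 camera calls.

## Task

Push the empty glazed bowl across the bench until it stands under the mouth of the wooden ball dispenser's chute, where it will catch the balls. Then press the pad of the dispenser's rocking lever fully down, so that the gate at its other end lifts and two milling balls roll into the bowl; let the lever all the way up so that the next two come down to the gate, and press it once more and let it up, so that four balls lie in the bowl and the last two wait behind the shut gate. Nothing needs to be gripped: do not lift or tip the bowl, do not touch the balls, and leave the stamp, the glaze jar and the pinch pot where they stand.

Things in the scene. Friction and masses are not known exactly. Their poses are not given: they have to be found in the camera images.
- dispenser: wooden ball dispenser screwed to the bench, 235 long x 110 wide, about 170 mm high: sloping chute (floor 31 mm wide between cheeks) on a base. Origin on the bench under its middle; its -x axis is the downhill end where the balls come out, +x the uphill end, z up. The front board, which the bowl stops against, is at x = -69 mm; the chute overhangs it by 34 mm and passes over the bowl's rim
- chute_mouth (a point): middle of the lip of the chute's floor, where the balls drop off, 65 mm above the bench; its underside is 58 mm up. Balls fly 20 to 45 mm further along the dispenser's -x before they land
- bowl_spot (a point): point on the bench below and in front of the mouth where the bowl's centre comes to be when its rim touches the front board, centred under the chute (about 25 mm is still good sideways)
- rocker (a joint): angle of the rocking lever on its cross axle (axle at dispenser x = -50 mm, z = 113 mm): 0 at rest, gate shut; 0.44 rad fully pressed against its stop, gate open. A spring brings it back: about 2 N at the pad to start it, 5 N fully down. Fully down lets the two balls in front of the stop pin roll out (about 1 s) while the pin holds the rest
- lever_pad (a point): middle of the upper face of the wooden pad, 42 x 34 mm, at the uphill end of the lever. At rest about 171 mm above the bench, sloping 33 degrees (higher at the dispenser's +x side); fully pressed it is 139 mm above the bench and 19 mm further along the dispenser's +x, sloping 8 degrees. Balls lie below it in the chute; the pad covers them
- gate_edge (a point): middle of the lower edge of the aluminium gate blade (26 mm wide) at the downhill end of the lever; it rises about 14 mm when the pad is fully pressed
- bowl: empty glazed stoneware bowl, 133 mm across the rim, 48 mm high, foot 74 mm across, flaring wall, 0.24 to 0.48 kg, loose on the bench, 6 to 27 cm from its spot. Origin at the centre of its underside
- ball0: white porcelain milling ball, 28 mm, 30 g, first in the chute, against the gate. Origin at its centre
- ball1: the same, second from the gate
- ball2: the same, third from the gate
- ball3: the same, fourth from the gate
- ball4: the same, fifth from the gate; must stay in the chute
- ball5: the same, last, uppermost in the chute; must stay there
- stamp: white plaster stamp, 31 mm wide, 53 mm high, standing on the bench; leave alone. Origin under its middle
- glaze_jar: glaze jar with a screw lid, 56 mm wide, 70 mm high; leave alone. Origin under its middle
- pinch_pot: pinched clay cup, 72 mm wide, 64 mm high; leave alone. Origin under its middle
Mind the look-alikes: they are no part of the job. Of the things that look like the bowl, take the one that is farthest to the robot's right at the start.

How it is judged:
By the outcome, as a careful person would: the job done as asked, in the order asked, and still so for the second after the job is handed in, with the robot touching nothing.
It also fails if it takes over 64 s, if anything falls off the work surface, if the arm or the gripper's body presses on something with over 40 N, if the wrist force passes 120 N, or if a joint passes its speed limit or range.

## Working session

There is one attempt and no reset: what is moved stays moved. The work goes in short steps, Python scripts to look and compute and a tool call to move; the robot and the scene stay as the last step left them, time stands still between calls to the robot, and variables do not carry over. Pictures are saved under pics/ and viewed, at most 10 in all, crops included, and the job is handed in when it is done.

Besides the shell and the picture viewer there is one more tool, called after "Call:" in YAML: its name, and indented under it one key for each argument. step_arm: Moves the arm, as the interface text tells. Shifts and turns lie within -1 to 1; 1 stands for 20 mm of shift or 6 degrees of turn. Its arguments: {"type":"object","properties":{"motion":{"type":"array","items":{"type":"array","items":{"type":"array","items":{"type":"number"}}}},"newtons":{"type":"number"}},"required":["motion"]}

```bash
mkdir -p pics
python3 - <<'E'
from plant import r
import cv2,numpy as np
s=r.get_state();print(s['t'],s['position'],s['orientation'],s['force'])
for c in['top','side']:
    f=r.grab_frame(c);cv2.imwrite(f'pics/{c}0.png',f['color'])
    for q in['bowl','dispenser','stamp','glaze_jar','pinch_pot','chute_mouth','bowl_spot','lever_pad','gate_edge','ball0']:
        print(c,q,[(np.round(d['position']).astype(int).tolist(),round(d['conf'],2)) for d in r.spot_point(c,q)][:4])
print(r.get_state()['t'])
E
```

```text
0.0 [ 187.33899894 -569.53444095  303.03401515] [-8.34795426e-04  9.87402616e-01  1.58225656e-01 -1.37792717e-04] [ 0.30122657 -0.10147184 -0.33183913]
top bowl [([432, 333, 0], 0.97), ([646, 438, 0], 0.93)]
top dispenser [([558, 66, -2], 0.64)]
top stamp [([415, -245, 2], 0.61)]
top glaze_jar [([416, -175, -2], 0.77)]
top pinch_pot [([413, -345, -1], 0.88)]
top chute_mouth [([563, 171, 65], 0.56)]
top bowl_spot []
top lever_pad [([552, 62, 173], 0.96), ([416, -174, 1], 0.56)]
top gate_edge []
top ball0 [([548, -6, 104], 0.68), ([550, 21, 100], 0.52), ([556, 101, 87], 0.5), ([560, 78, 91], 0.44)]
side bowl [([436, 329, 3], 0.8), ([645, 435, 0], 0.71), ([564, 145, 88], 0.53)]
side dispenser [([559, 67, -2], 0.78)]
side stamp [([566, 169, 68], 0.55), ([423, -249, 0], 0.54)]
side glaze_jar [([420, -178, -1], 0.78)]
side pinch_pot [([413, -347, 2], 0.57)]
side chute_mouth [([564, 174, 67], 0.81)]
side bowl_spot []
side lever_pad [([558, 57, 169], 0.76), ([411, -348, 0], 0.41)]
side gate_edge [([564, 146, 87], 0.97)]
side ball0 [([561, 74, 92], 0.61), ([562, 101, 91], 0.59), ([548, -8, 105], 0.49), ([563, 132, 87], 0.43)]
1.1
```

View pics/top0.png

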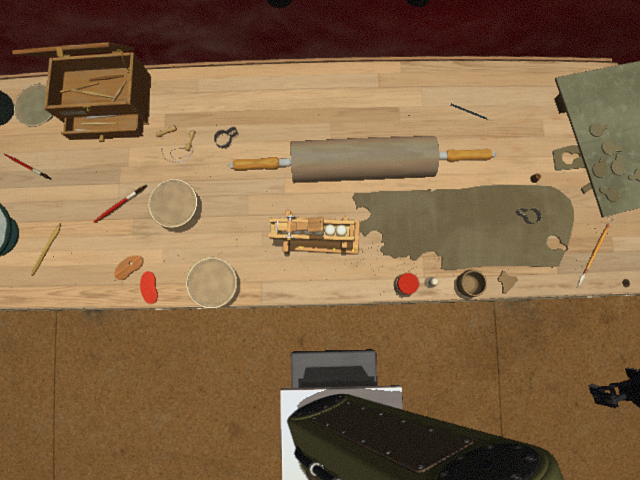

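View pics/side0.png

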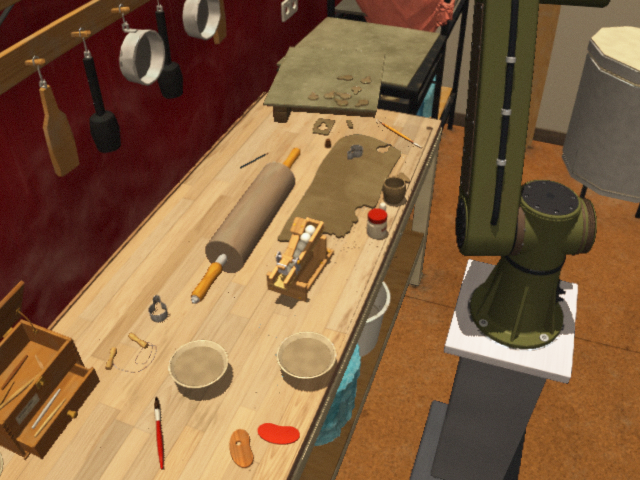

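The top view shows the right-hand look-alike bowl at px (212,283), which is about (434,331) in the world. The other bowl is at px (174,203), and the dispenser's mouth faces +y at px (270,232). The bowl spot is at about (565,201). I'll approach at height, arcing round, then push diagonally with the open fingers as a cradle.

Call:
step_arm:
  motion:
    - [[1,1,0,1,-1],[1,1,0,1,-1],[1,1,0,1,-1],[1,1,0,1,-1],[1,1,0,1,-1],[1,1,0,1,-1],[1,1,0,1,-1],[1,1,0,1,-1],[1,1,0,1,-1],[1,1,0,1,-1]]

```text
t: 2.35
position: [388.1, -369.3, 304.0]
orientation: [0.0, 0.775, 0.632, 0.0]
force: [0.6, 0.1, -0.5]
gripper_width: 85.6
finger_force: 0.0
```

Call:
step_arm:
  motion:
    - [[0.7,1,0,0.95,-1],[0.7,1,0,0.95,-1],[0.7,1,0,0.95,-1],[0.7,1,0,0.95,-1],[0.7,1,0,0.95,-1],[0.7,1,0,0.95,-1],[0.7,1,0,0.95,-1],[0.7,1,0,0.95,-1],[0.7,1,0,0.95,-1],[0.7,1,0,0.95,-1]]

```text
t: 3.6
position: [527.9, -169.3, 304.0]
orientation: [0.0, 0.379, 0.925, 0.0]
force: [0.2, -0.7, 0.3]
gripper_width: 85.3
finger_force: 0.0
```

Call:
step_arm:
  motion:
    - [[0,1,0,0,-1],[0,1,0,0,-1],[0,1,0,0,-1],[0,1,0,0,-1],[0,1,0,0,-1],[0,1,0,0,-1],[0,1,0,0,-1],[0,1,0,0,-1],[0,1,0,0,-1],[0,1,0,0,-1]]

```text
t: 4.85
position: [527.4, 31.4, 303.9]
orientation: [0.0, 0.381, 0.925, -0.0]
force: [0.1, 0.4, 0.4]
gripper_width: 86.0
finger_force: 0.0
```

Call:
step_arm:
  motion:
    - [[-0.3,1,0,0,-1],[-0.3,1,0,0,-1],[-0.3,1,0,0,-1],[-0.3,1,0,0,-1],[-0.4,1,0,0,-1],[-0.4,1,0,0,-1],[-0.4,1,0,0,-1],[-0.4,1,0,0,-1],[-0.4,1,0,0,-1],[-0.4,1,0,0,-1]]

```text
t: 6.1
position: [454.8, 231.3, 303.9]
orientation: [-0.0, 0.381, 0.925, -0.0]
force: [-0.1, -0.5, 0.8]
gripper_width: 85.1
finger_force: 0.0
```

Call:
step_arm:
  motion:
    - [[-0.5,1,0,0,-1],[-0.5,1,0,0,-1],[-0.5,1,0,0,-1],[-0.5,1,0,0,-1],[-0.5,1,0,0,-1],[-0.5,1,0,0,-1],[-0.5,1,0,0,-1],[-0.5,1,0,0,-1],[0,0,0,0,-1],[0,0,0,0,-1]]

```text
t: 7.35
position: [375.3, 389.9, 303.8]
orientation: [0.0, 0.381, 0.925, -0.0]
force: [0.6, -0.3, 0.5]
gripper_width: 85.5
finger_force: 0.0
```

Call:
step_arm:
  motion:
    - [[0,0,-1,0,-1],[0,0,-1,0,-1],[0,0,-1,0,-1],[0,0,-1,0,-1],[0,0,-1,0,-1],[0,0,-1,0,-1],[0,0,-1,0,-1],[0,0,-1,0,-1],[0,0,-1,0,-1],[0,0,-1,0,-1]]

```text
t: 8.6
position: [375.9, 389.3, 103.4]
orientation: [0.0, 0.382, 0.924, -0.0]
force: [0.0, -0.0, 0.2]
gripper_width: 85.3
finger_force: 0.0
```

Run:
```python
from plant import r
import cv2,numpy as np
s=r.get_state();print(s['t'],s['position'],s['force'])
f=r.grab_frame('side');cv2.imwrite('pics/side1.png',cv2.resize(f['color'][300:480,140:420],None,fx=2,fy=2))
for c in('side','top'):
    if c=='top': r.grab_frame(c)
    print([(np.round(d['position']).tolist(),d['conf']) for d in r.spot_point(c,'bowl')])
```

```text
8.6 [375.94675374 389.32061289 103.42671348] [ 0.00919808 -0.00792306  0.23112469]
[([646.0, 435.0, 0.0], 0.92), ([435.0, 329.0, 2.0], 0.56)]
[([432.0, 334.0, 2.0], 0.9), ([646.0, 436.0, -1.0], 0.7), ([555.0, 58.0, 169.0], 0.22)]
```

View pics/side1.png

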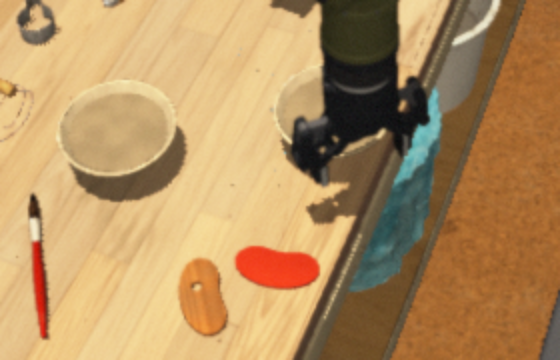

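The open fingers stand behind the bowl at crop px (310,150) and (410,110), on the push line. I'll lower the last 18 mm and push.

Call:
step_arm:
  motion:
    - [[0,0,-0.9,0,-1],[0,0,0,0,-1],[0.4,-0.4,0,0,-1],[0.5,-0.5,0,0,-1],[0.5,-0.5,0,0,-1],[0.5,-0.5,0,0,-1],[0.5,-0.5,0,0,-1]]

```text
t: 9.68
position: [424.4, 341.5, 86.2]
orientation: [-0.0, 0.381, 0.925, 0.0]
force: [-2.5, 1.6, 1.7]
gripper_width: 85.2
finger_force: 1.8
```

```bash
cat > h.py <<'E'
from plant import r
import numpy as np
def look(qs,cams=('top','side')):
    s=r.get_state();print(round(s['t'],2),np.round(s['position'],1),np.round(s['force'],1))
    for c in cams:
        f=r.grab_frame(c)
        for q in qs: print(c,q,[(np.round(d['position']).astype(int).tolist(),round(d['conf'],2)) for d in r.spot_point(c,q)][:6])
    return f
E
python3 -c "
from h import *
look(['bowl'])"
```

```text
9.68 [424.4 341.5  86.2] [-2.5  1.6  1.7]
top bowl [([647, 435, -1], 0.92), ([468, 300, 2], 0.57)]
side bowl [([646, 435, 0], 0.94), ([471, 296, 2], 0.87)]
```

Call:
step_arm:
  motion:
    - [[0.5,-0.45,0,0,-1],[0.5,-0.45,0,0,-1],[0.5,-0.45,0,0,-1],[0.5,-0.45,0,0,-1],[0.5,-0.45,0,0,-1],[0.5,-0.45,0,0,-1],[0.5,-0.45,0,0,-1],[0.5,-0.4,0,0,-1],[0.3,-0.25,0,0,-1],[0.2,-0.2,0,0,-1]]

```text
t: 11.12
position: [513.9, 261.8, 85.9]
orientation: [-0.0, 0.381, 0.925, 0.0]
force: [-0.5, 0.8, -0.1]
gripper_width: 85.1
finger_force: 0.9
```

```bash
python3 -c "
from h import *
look(['bowl','chute_mouth','lever_pad','gate_edge'])"
```

```text
11.12 [513.9 261.8  85.9] [-0.5  0.8 -0.1]
top bowl [([642, 438, -1], 0.87), ([558, 225, -1], 0.67), ([416, -245, 1], 0.35)]
top chute_mouth [([564, 170, 65], 0.72)]
top lever_pad [([551, 58, 172], 0.78)]
top gate_edge [([566, 143, 87], 0.58)]
side bowl [([558, 216, 0], 0.94), ([646, 437, -1], 0.88), ([559, 57, 168], 0.3)]
side chute_mouth [([558, 74, 95], 0.69)]
side lever_pad [([559, 55, 168], 0.51)]
side gate_edge [([556, 72, 92], 0.21)]
```

Call:
step_arm:
  motion:
    - [[-0.6,0.6,0,0,-1],[-0.7,0.9,0,0,-1],[-0.7,1,0,0,-1],[0.5,0,0,-1,-1],[0.6,0,0,-1,-1],[0.6,0,0,-1,-1],[0.6,0,0,-1,-1],[0.6,0,0,-1,-1],[0.6,0,0,-1,-1],[0.6,0,0,-1,-1]]

```text
t: 12.88
position: [554.9, 312.9, 85.8]
orientation: [-0.0, 0.688, 0.726, -0.0]
force: [1.2, 0.7, -1.0]
gripper_width: 85.5
finger_force: 0.0
```

```bash
python3 -c "
from h import *
import cv2
f=look(['bowl','dispenser'])
cv2.imwrite('pics/side2.png',cv2.resize(f['color'][200:400,180:400],None,fx=2.5,fy=2.5))
"
```

```text
12.88 [554.9 312.9  85.8] [ 1.2  0.7 -1. ]
top bowl [([560, 225, 0], 0.91)]
top dispenser [([555, 70, -3], 0.74), ([551, 23, 100], 0.47)]
side bowl [([559, 218, 3], 0.77), ([646, 435, 0], 0.76), ([422, -249, -3], 0.28)]
side dispenser [([560, 68, -1], 0.58), ([421, -251, 1], 0.38)]
```

View pics/side2.png

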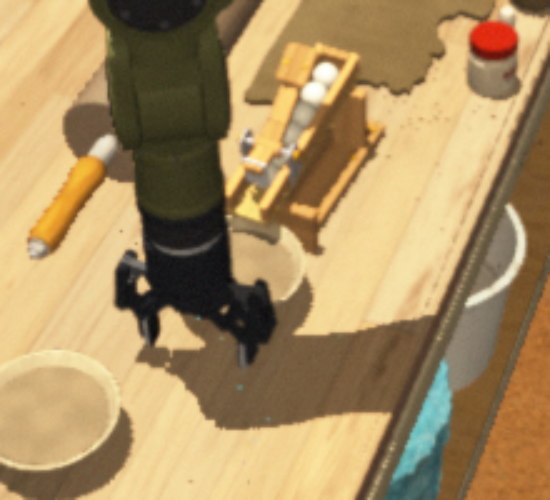

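Call:
step_arm:
  motion:
    - [[0.5,-0.2,0,-0.5,-1],[0.1,-0.5,0,-0.5,-1],[0,-0.5,0,0,-1],[0,-0.4,0,0,-1],[0,-0.3,0,0,-1],[0,-0.2,0,0,-1],[0,-0.2,0,0,-1]]

```text
t: 14.05
position: [567.4, 266.0, 85.9]
orientation: [-0.0, 0.724, 0.69, 0.0]
force: [-1.3, 1.5, 0.0]
gripper_width: 85.3
finger_force: 0.9
```

Call:
step_arm:
  motion:
    - [[0,-0.1,0,0,-1],[0,-0.1,0,0,-1],[0,0,0,0,-1]]

```text
t: 14.42
position: [567.2, 264.2, 86.0]
orientation: [-0.002, 0.724, 0.69, 0.001]
force: [-2.8, 8.4, -0.9]
gripper_width: 85.6
finger_force: 4.7
```

```bash
python3 -c "
from h import *
look(['bowl'])
"
```

```text
14.43 [567.2 264.2  86. ] [-2.8  8.4 -0.9]
top bowl [([562, 213, 0], 0.84), ([414, -344, -1], 0.45), ([550, 20, 100], 0.27)]
side bowl [([647, 433, -4], 0.9), ([567, 204, 0], 0.62)]
```

The board stopped the bowl (8 N on the wrist), and it stands at about (565,203). Next I'll retreat, rise, shut the fingers and go above the pad.

Call:
step_arm:
  motion:
    - [[0,0.5,0,0,-1],[0,1,0,0,-1],[0,0.5,0.8,0,-1],[0,0,1,0,-1],[0,0,1,0,-1],[0,0,1,0,-1],[0,0,1,0,1],[0,0,1,0,1],[0,-1,1,0,1],[0,-1,1,0,1]]

```text
t: 15.88
position: [567.4, 260.9, 243.5]
orientation: [0.0, 0.724, 0.69, 0.0]
force: [-0.0, 0.0, 0.7]
gripper_width: 12.2
finger_force: 0.0
```

Call:
step_arm:
  motion:
    - [[0,-1,1,0,1],[0,-1,0.9,0,1],[0,-1,0,0,1],[0,-1,0,0,1],[0,-1,0,0,1],[0,-1,0,0,1],[-0.2,-1,0,0,1],[-0.2,-1,0,0,1],[-0.1,-1,0,0,1],[0,-1,0,0,1]]

```text
t: 17.12
position: [557.3, 60.7, 280.0]
orientation: [0.0, 0.724, 0.69, 0.0]
force: [-0.2, 0.4, 0.2]
gripper_width: 0.3
finger_force: 0.0
```

```bash
python3 -c "
from h import *
import cv2
f=look(['bowl','lever_pad'])
w=look(['lever_pad','gate_edge','ball0'],('wrist',))
cv2.imwrite('pics/w3.png',np.vstack([f['color'][200:400,180:500],cv2.resize(w['color'],(320,240))]))
"
```

```text
17.12 [557.3  60.7 280. ] [-0.2  0.4  0.2]
top bowl [([562, 210, 1], 0.97), ([645, 438, -2], 0.83)]
top lever_pad [([420, -175, -4], 0.68)]
side bowl [([645, 438, 0], 0.88), ([565, 207, 0], 0.84)]
side lever_pad [([558, 59, 170], 0.7)]
17.43 [557.6  62.3 279.9] [-0.   0.1 -0.7]
wrist lever_pad [([556, 54, 172], 0.91)]
wrist gate_edge [([564, 140, 85], 0.93)]
wrist ball0 []
```

View pics/w3.png

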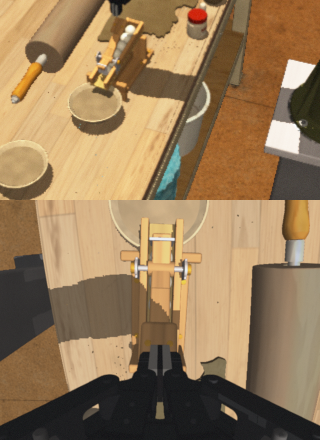

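The side view shows the bowl with the chute over its rim at px (95,92). The wrist view shows the shut fingertips just over the pad at px (160,340).

Call:
step_arm:
  motion:
    - [[0,0,-0.8,0,1],[0,0,-0.7,0,1],[0,0,-0.3,0,1],[0,0,-0.2,0,1],[0,0,0,0,1]]

```text
t: 18.25
position: [557.4, 62.2, 239.8]
orientation: [-0.0, 0.724, 0.69, 0.0]
force: [-0.9, 1.0, 1.4]
gripper_width: 0.1
finger_force: 0.7
```

Call:
step_arm:
  motion:
    - [[0,-0.25,-0.25,0,1],[0,-0.2,-0.3,0,1],[0,-0.2,-0.3,0,1],[0,-0.15,-0.3,0,1],[0,-0.1,-0.2,0,1],[0,0,0,0,1]]

```text
t: 19.0
position: [557.5, 43.8, 212.7]
orientation: [0.0, 0.724, 0.69, -0.0]
force: [-0.3, 2.5, 2.4]
gripper_width: 0.2
finger_force: 1.7
```

```bash
python3 -c "
from h import *
look(['gate_edge','lever_pad'],('wrist','side'))
"
```

```text
19.0 [557.5  43.8 212.7] [-0.3  2.5  2.4]
wrist gate_edge [([569, 152, 97], 0.86)]
wrist lever_pad []
side gate_edge [([564, 155, 103], 0.94)]
side lever_pad [([562, 37, 139], 0.9)]
```

Call:
step_arm:
  motion:
    - [[0,0,-0.15,0,1],[0,0,-0.1,0,1],[0,0,0,0,1]]

```text
t: 19.68
position: [557.7, 43.4, 210.4]
orientation: [0.001, 0.724, 0.69, 0.0]
force: [-6.5, -0.6, 22.0]
gripper_width: -0.1
finger_force: 10.7
```

Call:
step_arm:
  motion:
    - [[0,0,0.05,0,1],[0,0,0,0,1],[0,0,0,0,1],[0,0,0,0,1],[0,0,0,0,1],[0,0,0,0,1],[0,0,0,0,1],[0,0,0,0,1],[0,0,0,0,1],[0,0,0,0,1]]

```text
t: 20.92
position: [557.6, 43.5, 210.7]
orientation: [0.001, 0.724, 0.69, 0.0]
force: [-5.9, -0.5, 17.0]
gripper_width: 0.4
finger_force: 8.3
```

```bash
python3 -c "
from h import *
import cv2
f=look(['ball0','bowl'],('top','side'))
cv2.imwrite('pics/s4.png',cv2.resize(f['color'][200:340,220:380],None,fx=4,fy=4))
"
```

```text
20.93 [557.6  43.5 210.7] [-5.9 -0.5 17. ]
top ball0 []
top bowl [([646, 437, -2], 0.98), ([562, 208, -1], 0.85)]
side ball0 [([550, 28, 96], 0.55), ([559, 79, 94], 0.54), ([551, -2, 105], 0.49)]
side bowl [([565, 203, 2], 0.84), ([648, 436, -1], 0.82)]
```

View pics/s4.png

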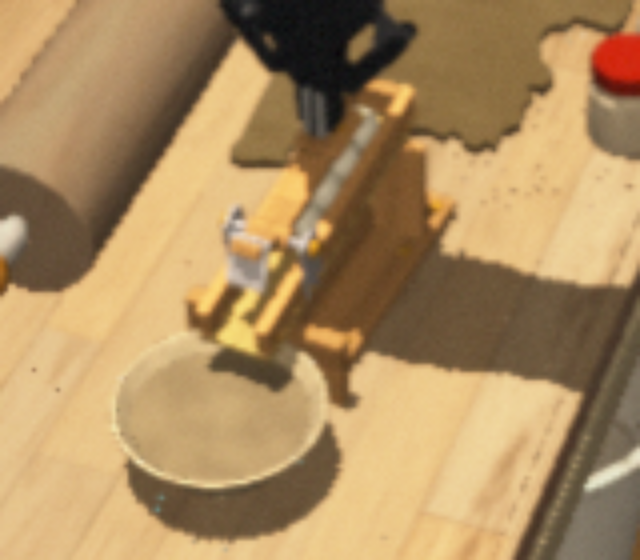

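No ball shows in the bowl in this side view (bowl at crop px (220,410)). I'll check from the other cameras where the first two are.

```bash
python3 -c "
from h import *
import cv2
f=look(['ball0','gate_edge'],('top',))
w=look(['ball0','gate_edge'],('wrist',))
cv2.imwrite('pics/t5.png',np.hstack([cv2.resize(f['color'][180:300,220:380],(640,480))[:, :],w['color']])[:, ::1] if 0 else np.hstack([cv2.resize(f['color'][190:270,240:370],(400,246)).repeat(1,0)[:246], cv2.resize(w['color'],(328,246))]))
print((f['color'][200:260,240:290].min(2)>215).sum())
"
```

```text
21.23 [557.6  43.5 210.7] [-5.3 -0.7 17.3]
top ball0 []
top gate_edge [([568, 152, 98], 0.53)]
21.38 [557.6  43.5 210.7] [-5.1  0.  17.6]
wrist ball0 []
wrist gate_edge [([569, 150, 97], 0.57)]
2
```

View pics/t5.png

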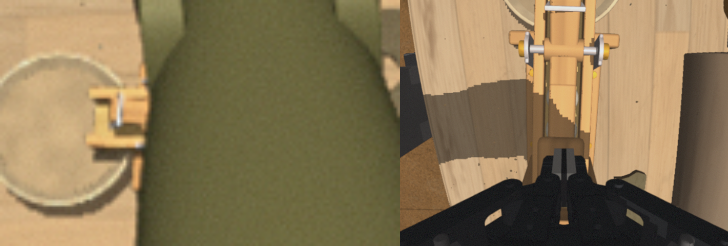

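```bash
cat >> h.py <<'E'
import cv2
def cloud(c,f=None):
    f=f or r.grab_frame(c);d=f['depth'];v,u=np.nonzero(d>0);z=d[v,u]
    n=cv2.undistortPoints(np.float64(np.c_[u,v])[:,None],f['camera_matrix'],np.float64(f['D']))[:,0]
    P=np.c_[n*z[:,None],z,np.ones(len(z))]@np.linalg.inv(f['view']).T
    return P[:,:3],f['color'][v,u],np.c_[u,v]
def disp(P):  # to dispenser axes
    o=np.array([558.5,66.5]);ax=-np.array([.05,.9987]);la=np.array([.9987,-.05])
    q=P[:,:2]-o;return np.c_[q@ax,q@la,P[:,2]]
E
python3 -c "
from h import *
for c in('side','wrist'):
    P,C,U=cloud(c);D=disp(P)
    print(c)
    for x in range(-105,80,7):
        m=(abs(D[:,0]-x)<3.5)&(abs(D[:,1])<14)&(D[:,2]>40)&(D[:,2]<190)
        if m.any(): print(x,m.sum(),[(int(a),int(b),int(s)) for a,b,s in zip(D[m][:,1],D[m][:,2],C[m].min(1))][:60:3][:12])
    m=(np.hypot(P[:,0]-565,P[:,1]-203)<55)&(P[:,2]>2)&(P[:,2]<50);print('bowl pts',m.sum(),(C[m].min(1)>190).sum(), np.percentile(P[m][:,2],[5,50,95]))
"
```

```text
side
-105 25 [(-11, 85, 103), (3, 65, 113), (9, 63, 76), (0, 63, 118), (1, 63, 71), (-8, 64, 109), (-9, 63, 76), (6, 40, 51), (-1, 41, 49)]
-98 36 [(-13, 89, 106), (11, 66, 123), (11, 67, 122), (6, 65, 117), (-2, 69, 113), (9, 66, 124), (2, 66, 115), (-5, 67, 93), (0, 63, 119), (4, 60, 105), (-12, 60, 54), (-4, 41, 44)]
-91 47 [(3, 130, 78), (6, 122, 114), (9, 114, 154), (-4, 114, 126), (12, 105, 175), (9, 102, 146), (-3, 106, 158), (-11, 108, 106), (-6, 105, 168), (-8, 102, 130), (6, 73, 74), (9, 68, 113)]
-84 99 [(10, 137, 181), (9, 132, 160), (8, 130, 109), (0, 133, 145), (10, 127, 97), (2, 129, 96), (-4, 131, 124), (8, 124, 79), (-4, 129, 89), (-1, 127, 75), (-8, 128, 102), (6, 118, 104)]
-77 26 [(13, 134, 144), (8, 128, 173), (-3, 135, 163), (-5, 129, 138), (11, 116, 91), (12, 70, 124), (9, 68, 99), (-4, 73, 90), (0, 70, 53)]
-70 33 [(7, 128, 105), (3, 125, 110), (-4, 128, 115), (-5, 123, 129), (-11, 92, 66), (11, 72, 127), (10, 70, 120), (-1, 76, 49), (8, 67, 102), (0, 72, 57), (3, 66, 51)]
-63 31 [(10, 125, 110), (2, 125, 99), (-1, 126, 96), (-6, 120, 71), (-8, 119, 48), (-8, 
[... 5743 characters left out ...]
), (11, 80, 73), (12, 81, 70), (11, 80, 75), (12, 80, 69), (11, 80, 70), (13, 80, 58), (12, 81, 68), (13, 87, 42)]
21 849 [(12, 82, 66), (12, 82, 67), (13, 86, 49), (13, 86, 46), (13, 87, 48), (13, 87, 43), (13, 82, 62), (12, 81, 70), (13, 93, 34), (13, 82, 57), (12, 82, 74), (13, 88, 47)]
28 762 [(12, 82, 71), (13, 82, 55), (12, 82, 69), (11, 82, 72), (12, 81, 63), (0, 174, 31), (1, 174, 33), (0, 175, 27), (0, 175, 31), (-1, 175, 34), (0, 175, 34), (0, 175, 29)]
35 172 [(-1, 173, 35), (0, 174, 33), (-1, 173, 36), (0, 174, 32), (1, 174, 30), (-1, 175, 30), (0, 174, 30), (1, 175, 29), (-1, 174, 33), (0, 174, 29), (0, 175, 31), (1, 174, 31)]
bowl pts 819 0 [36.37732723 37.75492956 40.07287874]
```

```bash
python3 -c "
from h import *
for c in('side','top'):
    f=r.grab_frame(c);P,C,U=cloud(c,f)
    for cx,cy in((565,203),(646,436)):
        R=np.hypot(P[:,0]-cx,P[:,1]-cy)
        print(c,cx,[(a,np.percentile(P[(R>=a)&(R<a+10),2],[10,50,90]).round().tolist()) for a in range(0,80,10)])
    m=(C.min(1)>185)&(P[:,2]>-600)&(P[:,0]>0)&(P[:,0]<900)&(abs(P[:,1])<700)
    print('white',[(U[i].tolist(),P[i].round().tolist()) for i in np.nonzero(m)[0]][::6][:30])
    print(c,[(np.round(d['position']).tolist(),round(d['conf'],2)) for q in('ball0','ball3') for d in r.look_for(c,q)])
cv2.imwrite('pics/s6.png',cv2.resize(r.grab_frame('side')['color'][260:350,225:345],None,fx=6,fy=6,interpolation=2))
"
```

```text
side 565 [(0, [37.0, 39.0, 41.0]), (10, [36.0, 39.0, 42.0]), (20, [36.0, 39.0, 42.0]), (30, [2.0, 39.0, 75.0]), (40, [-1.0, 38.0, 86.0]), (50, [-0.0, 39.0, 107.0]), (60, [-2.0, 44.0, 71.0]), (70, [-2.0, 2.0, 97.0])]
side 646 [(0, [36.0, 40.0, 42.0]), (10, [36.0, 39.0, 42.0]), (20, [36.0, 39.0, 42.0]), (30, [1.0, 38.0, 41.0]), (40, [-1.0, 37.0, 41.0]), (50, [-1.0, 38.0, 44.0]), (60, [-1.0, 42.0, 50.0]), (70, [-2.0, 1.0, 4.0])]
white [([415, 143], [424.0, -673.0, 7.0]), ([382, 204], [423.0, -243.0, 53.0]), ([222, 255], [745.0, 124.0, 71.0]), ([223, 256], [741.0, 127.0, 72.0]), ([219, 258], [750.0, 133.0, 68.0]), ([219, 259], [746.0, 139.0, 70.0]), ([469, 260], [148.0, -157.0, -5.0]), ([468, 261], [150.0, -151.0, -4.0]), ([474, 261], [134.0, -151.0, 1.0]), ([470, 262], [144.0, -138.0, 6.0]), ([476, 262], [128.0, -154.0, -3.0]), ([482, 262], [112.0, -152.0, 3.0]), ([473, 263], [135.0, -145.0, -1.0]), ([479, 263], [120.0, -149.0, -0.0]), ([485, 263], [104.0, -157.0, -2.0]), ([471, 264], [140.0, -132.0, 5.0]), ([477, 264], [124.0, -147.0, -4.0]), ([483, 264], [109.0, -143.0, 5.0]), ([489, 
[... 1074 characters left out ...]
, [690.0, 557.0, 11.0]), ([131, 195], [682.0, 566.0, 9.0]), ([196, 203], [644.0, 370.0, 48.0]), ([194, 211], [622.0, 375.0, 47.0]), ([278, 228], [556.0, 144.0, 130.0]), ([583, 276], [423.0, -675.0, 8.0]), ([434, 279], [426.0, -247.0, 53.0]), ([435, 280], [423.0, -250.0, 52.0]), ([436, 281], [421.0, -251.0, 57.0]), ([580, 282], [407.0, -667.0, 5.0]), ([282, 392], [144.0, 153.0, 0.0]), ([282, 395], [136.0, 153.0, -1.0]), ([281, 398], [129.0, 155.0, 2.0]), ([282, 400], [124.0, 153.0, 1.0]), ([282, 403], [117.0, 153.0, 2.0]), ([283, 405], [111.0, 151.0, 2.0]), ([283, 407], [106.0, 151.0, 1.0]), ([283, 409], [101.0, 151.0, -1.0])]
top [([416.0, -354.0, 32.0], 0.44), ([416.0, -354.0, 32.0], 0.44)]
```

View pics/s6.png

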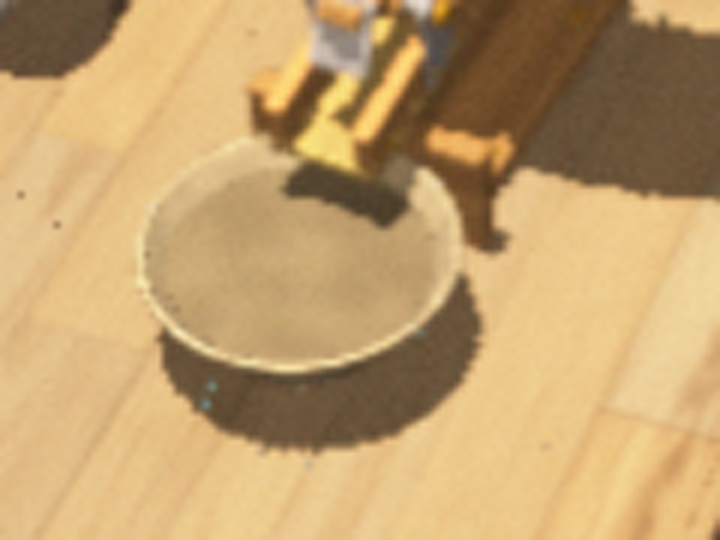

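The bowls' insides read as a flat surface at z≈38, and no balls show on it (crop px (300,250)), though the chute's first two places are empty. I'll difference the images against the start to see whether any ball lies elsewhere.

```bash
python3 -c "
from h import *
for c in('side','top'):
    f=r.grab_frame(c);P,C,U=cloud(c,f)
    W=np.full((480,640,3),np.nan);W[U[:,1],U[:,0]]=P
    a=cv2.imread(f'pics/{c}0.png').astype(int);b=f['color'].astype(int)
    d=((abs(a-b).max(2)>25)).astype(np.uint8)
    n,l,s,ce=cv2.connectedComponentsWithStats(d)
    for i in range(1,n):
        if s[i,4]>=8:
            m=l==i;print(c,s[i].tolist(),ce[i].round().tolist(),np.nanmedian(W[m],0).round(),b[m].mean(0).round(),a[m].mean(0).round())
s=r.get_state();print(s['t'])
"
```

```text
side [263, 0, 348, 346, 37868] [447.0, 118.0] [218.  86. 581.] [38. 59. 74.] [ 60.  92. 113.]
side [475, 0, 12, 15, 100] [480.0, 6.0] [188. 192. 805.] [34. 64. 67.] [20. 30. 34.]
side [477, 15, 4, 7, 12] [479.0, 18.0] [186. 195. 789.] [29. 52. 56.] [18. 25. 32.]
side [506, 64, 7, 9, 24] [509.0, 67.0] [130. 191. 717.] [29. 37. 49.] [21. 21. 21.]
side [506, 74, 6, 4, 9] [508.0, 75.0] [129. 192. 702.] [30. 39. 51.] [22. 22. 22.]
side [506, 80, 2, 6, 8] [507.0, 83.0] [129. 191. 688.] [31. 39. 51.] [22. 23. 22.]
side [503, 117, 6, 4, 15] [505.0, 118.0] [122. 192. 625.] [29. 38. 50.] [23. 22. 22.]
side [500, 134, 3, 9, 13] [501.0, 139.0] [122. 190. 585.] [28. 50. 53.] [23. 23. 24.]
side [499, 184, 3, 5, 9] [500.0, 186.0] [107. 188. 491.] [29. 50. 54.] [26. 25. 25.]
side [528, 185, 4, 3, 9] [529.0, 186.0] [ 57. 185. 499.] [27. 36. 48.] [67. 72. 77.]
side [525, 195, 3, 3, 8] [526.0, 196.0] [ 58. 187. 477.] [29. 39. 50.] [63. 66. 72.]
side [501, 198, 7, 11, 21] [503.0, 202.0] [ 95. 187. 456.] [26. 48. 51.] [39. 72. 78.]
side [504, 206, 5, 7, 13] [506.0, 209.0] [ 87. 187. 442.] [26. 49. 51.] [
[... 1911 characters left out ...]
 196.  36.] [133. 180. 212.] [112. 151. 183.]
top [242, 238, 41, 23, 278] [267.0, 252.0] [507. 177.   2.] [ 94. 125. 144.] [113. 152. 182.]
top [186, 257, 55, 52, 1749] [213.0, 284.0] [427. 334.  -0.] [124. 172. 211.] [110. 147. 172.]
top [372, 305, 6, 8, 16] [375.0, 309.0] [367.  -8. 734.] [ 60.  98. 101.] [ 54.  93. 129.]
top [302, 307, 6, 6, 16] [304.0, 309.0] [368.  63. 731.] [ 59.  98. 102.] [ 57.  96. 130.]
top [301, 337, 2, 9, 12] [301.0, 341.0] [337.  66. 742.] [ 60.  98. 102.] [37. 68. 97.]
top [588, 367, 52, 42, 1200] [618.0, 390.0] [  -75. -1310.  -800.] [ 52.  91. 125.] [20. 21. 24.]
top [383, 375, 6, 5, 11] [386.0, 376.0] [305. -13. 762.] [ 59.  98. 102.] [ 53.  93. 130.]
22.075
```

Call:
step_arm:
  motion:
    - [[0,0.1,0.3,0,1],[0,0.15,0.35,0,1],[0,0.2,0.4,0,1],[0,0.25,0.5,0,1],[0,0.2,0.6,0,1],[0,0,0.6,0,1],[0,0,0,0,1],[0,0,0,0,1],[0,0,0,0,1],[0,0,0,0,1]]

```text
t: 23.32
position: [557.2, 61.9, 263.5]
orientation: [-0.0, 0.724, 0.69, -0.0]
force: [-1.4, -0.0, 0.1]
gripper_width: 0.1
finger_force: 0.0
```

```bash
cat >> h.py <<'E'
def chute():
    P,C,U=cloud('side');D=disp(P);o=[]
    for x in range(-105,84,7):
        m=(abs(D[:,0]-x)<3.5)&(D[:,1]>-10)&(D[:,1]<11)&(D[:,2]>55)&(D[:,2]<116)
        o.append((x,np.sort(D[m][:,2]).round().astype(int)[::3].tolist()))
    print(*o,sep='\n')
E
python3 -c "
from h import *
look(['lever_pad','gate_edge','ball0'],('wrist','side'))
chute()
"
```

```text
23.32 [557.2  61.9 263.5] [-1.4 -0.   0.1]
wrist lever_pad [([557, 53, 172], 0.85)]
wrist gate_edge [([567, 141, 86], 0.65)]
wrist ball0 []
side lever_pad [([561, 55, 167], 0.67)]
side gate_edge [([566, 145, 85], 0.87)]
side ball0 [([554, 45, 95], 0.62), ([560, 56, 168], 0.58), ([563, 128, 85], 0.41), ([558, 104, 87], 0.4), ([554, 75, 89], 0.4)]
(-105, [62, 63, 64, 65, 66, 67, 68])
(-98, [61, 64, 65, 66, 68, 70, 72])
(-91, [63, 67, 69, 70, 70, 109, 113, 114, 115])
(-84, [65, 68, 69, 70, 72, 88, 94, 98, 100, 102, 106, 111, 114, 116])
(-77, [68, 69, 71, 73, 84, 87, 88, 92, 94, 115])
(-70, [64, 69, 70, 73, 91, 98, 114])
(-63, [68, 93, 96, 111, 114])
(-56, [94, 95, 115])
(-49, [84, 91, 92, 95])
(-42, [75, 89, 96])
(-35, [96])
(-28, [94, 100])
(-21, [88, 96, 98, 101, 102])
(-14, [85, 99, 100, 103, 104, 105, 106])
(-7, [94, 103, 106, 107])
(0, [96, 104])
(7, [93, 99, 101, 102, 105, 107, 110])
(14, [85, 98, 104, 106, 108, 110, 112, 113])
(21, [103, 107, 110, 110, 111])
(28, [107])
(35, [])
(42, [85])
(49, [86, 88, 90])
(56, [85, 87, 88, 91])
(63, [83, 88, 89, 90, 93])
(70, [86, 88, 89, 93])
(77, [87, 88, 90, 93, 93, 95, 97])
```

The rest have moved down to the gate, with balls at y ≈128, 104, 75 and 45, so two were released. For the second press I'll film it by camera calls to see where they go.

Call:
step_arm:
  motion:
    - [[0,0,-0.6,0,1],[0,0,-0.5,0,1],[0,-0.25,-0.25,0,1],[0,-0.2,-0.3,0,1],[0,-0.2,-0.3,0,1],[0,-0.15,-0.35,0,1],[0,-0.1,-0.45,0,1]]

```text
t: 24.65
position: [557.5, 43.3, 209.2]
orientation: [0.001, 0.724, 0.69, -0.0]
force: [-9.7, 0.7, 38.6]
gripper_width: 0.0
finger_force: 20.0
```

```bash
python3 -c "
from h import *
print(r.get_state()['position'],r.get_state()['force'])
F=[r.grab_frame('side') for _ in range(24)]
t=[]
for i,f in enumerate(F):
    im=f['color'][255:345,235:335]
    t.append(cv2.resize(im,(160,144)))
    if i: 
        d=abs(f['color'].astype(int)-F[-1]['color']).max(2)[255:345,235:335]>25
        v,u=np.nonzero(d);print(i,d.sum(),(u.mean()+235,v.mean()+255) if d.sum() else '')
k=[0,2,3,4,5,6,7,8,9,10,11,12,13,14,16,18,20,23][:16]
cv2.imwrite('pics/film.png',np.vstack([np.hstack([t[j] for j in k[a:a+4]]) for a in range(0,16,4)]))
s=r.get_state();print(s['t'],s['position'],s['force'])
"
```

```text
[557.54037697  43.32302671 209.24831492] [-9.71589772  0.66857818 38.6417401 ]
1 354 (np.float64(278.58474576271186), np.float64(288.09887005649716))
2 375 (np.float64(276.8453333333333), np.float64(289.7733333333333))
3 297 (np.float64(276.26599326599325), np.float64(291.6902356902357))
4 300 (np.float64(274.34000000000003), np.float64(295.94))
5 144 (np.float64(273.65972222222223), np.float64(299.6458333333333))
6 98 (np.float64(272.81632653061223), np.float64(302.7857142857143))
7 42 (np.float64(274.45238095238096), np.float64(305.3333333333333))
8 8 (np.float64(277.0), np.float64(306.0))
9 1 (np.float64(263.0), np.float64(319.0))
10 0 
11 0 
12 0 
13 0 
14 0 
15 0 
16 0 
17 0 
18 0 
19 0 
20 0 
21 0 
22 0 
23 0 
25.85 [557.41549143  43.62981103 210.58563375] [-7.08948055  0.76930179 17.9456431 ]
```

View pics/film.png

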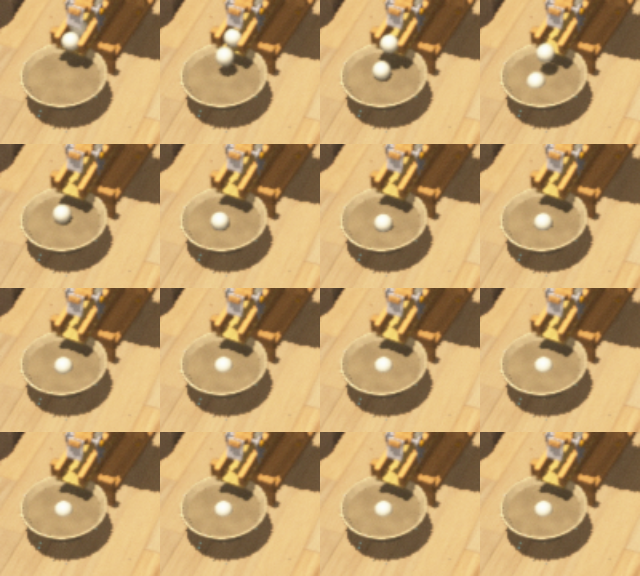

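The film shows both balls dropping into the bowl. They sink below its drawn surface and one rests on top at the centre, so the first two lie hidden beneath. Now I'll release the lever and withdraw.

Call:
step_arm:
  motion:
    - [[0,0.1,0.3,0,1],[0,0.15,0.35,0,1],[0,0.2,0.4,0,1],[0,0.25,0.5,0,1],[0,0.2,0.6,0,1],[0,0,0.8,0,1],[0,0,1,0,1],[0,0,0,0,1],[0,0,0,0,1],[0,0,0,0,1]]

```text
t: 27.1
position: [557.0, 61.9, 287.0]
orientation: [-0.0, 0.724, 0.69, -0.001]
force: [0.8, 0.1, -0.1]
gripper_width: 0.6
finger_force: 0.0
```

Call:
step_arm:
  motion:
    - [[0,0,0.5,0,1],[0,0,0,0,1],[0,0,0,0,1],[0,0,0,0,1]]

```text
t: 27.6
position: [557.4, 62.0, 297.8]
orientation: [-0.0, 0.724, 0.69, -0.0]
force: [-0.2, -0.0, 1.0]
gripper_width: 0.1
finger_force: 0.0
```

```bash
python3 -c "
from h import *
look(['lever_pad','gate_edge','ball0','bowl','stamp','glaze_jar','pinch_pot'],('wrist','side'))
"
```

```text
27.6 [557.4  62.  297.8] [-0.2 -0.   1. ]
wrist lever_pad []
wrist gate_edge [([566, 142, 86], 0.82)]
wrist ball0 [([566, 204, 35], 0.72)]
wrist bowl [([565, 207, 1], 0.83)]
wrist stamp [([420, -172, -3], 0.39)]
wrist glaze_jar [([418, -175, 0], 0.58)]
wrist pinch_pot []
side lever_pad [([562, 53, 169], 0.85), ([421, -251, -3], 0.61), ([415, -344, 5], 0.4)]
side gate_edge [([566, 146, 90], 0.62), ([418, -178, -5], 0.58)]
side ball0 [([563, 205, 36], 0.66), ([560, 130, 83], 0.55), ([556, 100, 89], 0.5)]
side bowl [([647, 433, 4], 0.83), ([561, 203, 35], 0.63), ([567, 204, 0], 0.58)]
side stamp [([416, -249, -2], 0.46)]
side glaze_jar [([419, -178, -3], 0.91)]
side pinch_pot [([413, -345, 5], 0.74)]
```

The gate is shut, the last two balls wait behind it at y≈130 and 100, and the bowl stands in place.

```bash
python3 -c "
from plant import r
print(r.close_job())"
```

```text
the job is handed in; nothing more can be done
None
```

I handed the job in at about 28 s: the bowl stands under the chute, the lever was pressed and let up twice, and the last two balls wait behind the shut gate; I filmed the second pair dropping in, but the first two are hidden in the bowl and I only infer them from the emptied chute and no ball showing elsewhere.

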